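Lock the tongued cover board onto the capsule shaker

TASK

Pick up the white cover board by its black grip bar and fit it to the capsule shaker: with the board tilted, tongue edge low, put the tongue under the lip of the aluminium rail, centred along the rail, then lower the board under control until it lies flat on the blue bed inside the end stop, and only then let go. Do not drop it, and leave the plain grey board where it is.

Things in the scene. Friction and masses are not known exactly. Their poses are not given: they have to be found in the camera images.
- tongued_grip (a point): Point to grip on the loose white plastic board, 0.2 kg, 110 (x) x 120 (y) x 14 mm. Black grip bar in its middle: 14 (x) x 60 (y), 40 mm tall. Point on the bar's axis, 39 mm above the underside, 25 above the upper face, 15 below the bar's top. Axes: z up, y along bar and tongue, x away from the tongue. Starts flat on the bench (z=0), left or right of the shaker, tongue roughly towards the robot.
- tongue_edge (a point): Middle of the lower outer edge of the white board's tongue, level with the underside: 75 mm in -x and 39 mm below the gripping point, same axes. The tongue sticks out 20 mm from the board's -x edge, is 110 mm long (y) and 6 mm thick, underside flush with the board's.
- groove_mouth (a point): Fixed shaker, flat blue bed 40 mm above bench. Point: on the bed, mid-groove, below the front edge of the rail's lip. Axes: z up, y along groove, x out of it over the bed, roughly away from robot. Groove 16 mm high, 26 deep (to x=-26), 150 long, ends open; rail to x=-38, top 24 above bed. End stop x=120 to 130, 18 high: board lies flat with 10 mm play, tongue 10-20 mm in; it cannot slide in flat.
- plain_grip (a point): Same point on the plain grey board, a lookalike to be left alone: same 110 x 120 x 14 mm and black grip bar, but grey and without a tongue. Point 39 mm above its underside. Flat on the bench on the other side of the shaker.
Mind the look-alikes: they are no part of the job. Leave any green or turquoise look-alike of the part that bears tongued_grip alone.

How it is judged:
By the outcome, as a careful person would: the job done as asked, in the order asked, and still so for the second after the job is handed in, with the robot touching nothing.
It also fails if it takes over 43 s, if anything falls off the work surface, if the arm or the gripper's body presses on something with over 40 N, if the wrist force passes 120 N, or if a joint passes its speed limit or range.

ROBOT

A 6-joint arm with a two-finger parallel gripper is mounted at the origin on the work surface. World frame = base frame: x ahead of the robot, y to its left, z up, the work surface at z = 0. Lengths are in m, angles in rad, forces in N, time in s.
With the tool pointing down it reaches from about 0.35 to 0.725 m from the base axis. Payload 4.3 kg.
Tool frame: the origin (TCP) lies midway between the tips of the shut fingers; the grasp point (between the pads) lies 19 mm behind it; z points along the fingers, y is the line along which they close (so a half turn about z gives the same grasp; the last joint's range is limited). The gripper opens to 85 mm and grips with 20 to 120 N. Pads are 22 mm wide; open, the fingers measure 114 mm over their backs; the gripper's body (76 mm by 85 mm) begins 54 mm behind the grasp point. The pads swing forward as they close: fully open they stand 13 mm farther back than shut.
Start: joints at [-1.363, 0.377, 0.081, 1.274, 0, 1.46], TCP at [0.18, -0.546, 0.231] pointing down, gripper open.
Joint ranges: [-2.72, 2.72], [-0.84, 1.66], [-1.02, 1.22], [-1.77, 2.12], [-1.37, 1.28], [-3.14, 3.14]. Speed limits (rad/s): [2.57, 2.57, 3.14, 3.14, 3.14, 3.14].

INTERFACE

Orientations are given as a unit quaternion [w, x, y, z].
In Python, from station import readout, viewer, workorder gives the robot as it stands.
- The arm moves only by the shell command python3 -m pendant 'ROWS' [OPENING]. ROWS is a JSON object of lists of equal length, an entry for each row: "slide": the shift along the tool's x, y, z scaled (see below), a list of three; "angular": the turn, a rotation vector about the tool's x, y, z scaled (see below), a list of three. In form: {"slide": [[dx, dy, dz], ...], "angular": [[ax, ay, az], ...]}. A call has 1 to 8 rows; each row is the pose to reach, as a shift and turn from the pose commanded when the call began, along the tool's axes at that moment; what a row does not reach only later rows make up. The controller multiplies each number of a shift by 120 mm and each number of a turn by 45 degrees. A row lasts 1/12 s, in which the tool goes at most 41.7 mm and 7.16 degrees, less where a joint would pass 70% of its speed; a pose out of reach is approached as far as the arm can. A call with a number of a shift or a turn outside -1 to 1 is refused whole. A call with a gripper value outside its range is refused whole. OPENING is the opening, from 0 (shut) to 1 (fully open), set as the call begins (- or left out, the last holds). The fingers move at their own pace and stop on an object; the grip force is fixed at half the most. Time passes only in rows, so rows that repeat a pose let the fingers close. It gives the time, the measured TCP pose, the force, the opening and the grip force at its end, in the units of the state.
- readout.sense(): the state, without advancing time (a new reading comes with each control period).
- viewer.get_image(name): name is "side" or "top" or "wrist"; returns the picture (420x560x3 uint8, blue, green, red); there is no depth.
- viewer.get_calibration(name): a dict with "mtx" (3x3 intrinsics, pixels), "R" (3x3) and "t" (3): a world point X has camera coordinates R X + t. Camera axes: x right, y down, z forward; pixel columns grow to the right and rows downward; lengths in m; the calibration is good to about 2 mm. A picture is of the moment at which its call begins: read the wrist's pose just before it. get_calibration takes no time and is no camera call; for the wrist camera it gives the pose at the moment of the call.
- workorder.job_done(): hands the job in; it is judged then, once.
The state is a dict: "time_s": time; "q": joint angles; "qd": joint speeds; "joint_torque": joint torques, N m; "position": TCP position; "orientation": TCP orientation; "contact_force": force on the tool from outside, world axes, zero at the start; "wrist_torque": the same for the moment, N m; "width": opening from 0.0 (shut) to 1.0 (fully open); "gripper_force": force on a finger pad.
Only numpy, scipy, OpenCV 4.12 (cv2) and the standard library are available. Lean on these libraries where they do the work, as an engineer would, in place of code of your own. Each camera call takes 0.05 s, during which the arm holds its last target. There are 200 camera calls.

## Working session

There is one attempt and no reset: what is moved stays moved. The work goes in short steps, Python scripts to look and compute and a shell command to move; the robot and the scene stay as the last step left them, time stands still between calls to the robot, and variables do not carry over. Pictures are saved under pics/ and viewed, at most 10 in all, crops included, and the job is handed in when it is done.

```bash
mkdir -p pics; python3 - <<'E'
from station import readout, viewer
import cv2,numpy as np
s=readout.sense();print(s)
a=viewer.get_image("top");b=viewer.get_image("side")
cv2.imwrite("pics/top.png",a);cv2.imwrite("pics/side.png",b)
for n in("top","side","wrist"):
    c=viewer.get_calibration(n);print(n,c)
E
```

```text
{'time_s': 0.0, 'q': array([-1.36332291e+00,  3.78073939e-01,  7.96448863e-02,  1.27440550e+00,
        7.28318412e-06,  1.46050150e+00]), 'qd': array([ 0.00118986,  0.00035397,  0.00149313, -0.00108339, -0.00036587,
       -0.00155215]), 'joint_torque': array([-7.65279601e-04, -4.63597977e+01,  2.69880384e+01,  2.07842962e-02,
       -1.26866044e-05, -6.84570097e-06]), 'position': array([ 0.17953327, -0.54556932,  0.23036202]), 'orientation': array([-1.01808913e-03,  9.87403937e-01,  1.58216393e-01, -4.58613087e-05]), 'contact_force': array([ 0.51284193,  1.29132967, -0.11849701]), 'wrist_torque': array([-0.03028248, -0.0597764 , -0.0102605 ]), 'gripper_force': 0.0, 'width': 0.9986730474790534}
top {'mtx': array([[449.60575609,   0.        , 278.88455036],
       [  0.        , 449.60575609, 215.76896319],
       [  0.        ,   0.        ,   1.        ]]), 'R': array([[-0.00605823, -0.99903316, -0.04354356],
       [-0.9881203 ,  0.01266761, -0.15315939],
       [ 0.1535629 ,  0.0420984 , -0.98724169]]), 't': array([0.0291588 , 0.44850031, 0.82903059])}
side {'mtx': array([[390.94156943,   0.        , 282.23245827],
       [  0.        , 390.94156943, 212.59895401],
       [  0.        ,   0.        ,   1.        ]]), 'R': array([[-0.99521409, -0.09733825, -0.00861293],
       [-0.05405868,  0.62184213, -0.78127462],
       [ 0.08140379, -0.7770699 , -0.62412802]]), 't': array([0.46571047, 0.07420327, 0.90654782])}
wrist {'mtx': array([[317.71870633,   0.        , 276.20914917],
       [  0.        , 317.71870633, 212.53221618],
       [  0.        ,   0.        ,   1.        ]]), 'R': array([[ 3.12707177e-01, -9.49849359e-01, -6.45886830e-04],
       [-8.97595990e-01, -2.95726737e-01,  3.26905391e-01],
       [-3.10701882e-01, -1.01645917e-01, -9.45056849e-01]]), 't': array([-0.57448306, -0.04203789,  0.37871855])}
```

View pics/top.png

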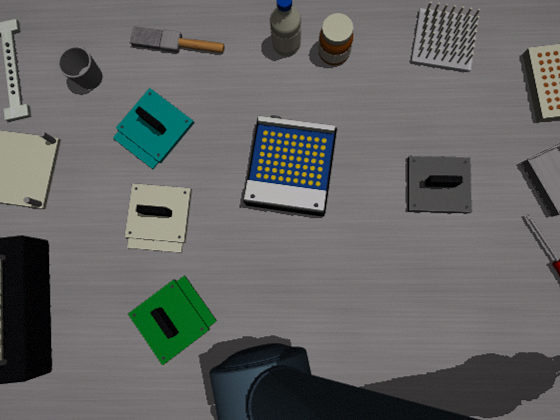

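View pics/side.png

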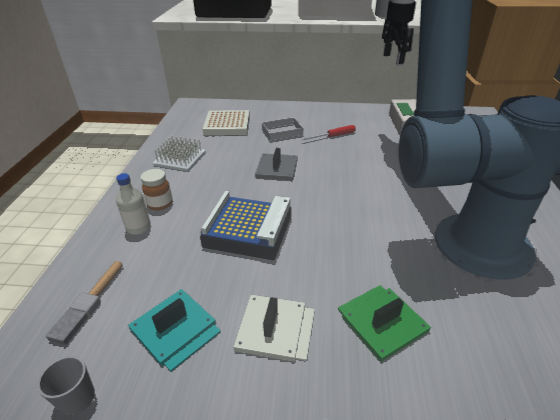

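The top view shows the white tongued board at about px (158,212) with its tongue edge near row 248. The shaker is at (290,165), its rail towards the robot near row 195 and its end stop near row 122. The grey board at (440,183) and the green and turquoise lookalikes are to be left alone.

```bash
cat > h.py <<'E'
import numpy as np, cv2
from station import viewer
def w2p(name,X,c=None):
    c=c or viewer.get_calibration(name); Y=np.atleast_2d(X)@np.array(c['R']).T+c['t']; p=Y@np.array(c['mtx']).T
    return p[:,:2]/p[:,2:]
def p2w(name,uv,z,c=None):
    c=c or viewer.get_calibration(name); uv=np.atleast_2d(uv).astype(float); R=np.array(c['R'])
    d=np.c_[uv,np.ones(len(uv))]@np.linalg.inv(c['mtx']).T@R; o=-R.T@c['t']
    return o+d*((z-o[2])/d[:,2])[:,None]
E
python3 - <<'E'
from h import *
a=cv2.imread("pics/top.png")
c1=cv2.resize(a[175:260,115:200],None,fx=6,fy=6,interpolation=cv2.INTER_CUBIC)[:510,:390]
c2=cv2.resize(a[110:220,238:343],None,fx=4.636,fy=4.636,interpolation=cv2.INTER_CUBIC)[:510,:400]
c1=cv2.resize(a[175:260,118:196],(400,436),interpolation=cv2.INTER_CUBIC); c2=cv2.resize(a[110:219,240:340],(400,436),interpolation=cv2.INTER_CUBIC)
cv2.imwrite("pics/z1.png",np.hstack([c1,c2]))
g=cv2.cvtColor(a,cv2.COLOR_BGR2GRAY)
_,m=cv2.threshold(g,165,255,0)
n,l,s,ce=cv2.connectedComponentsWithStats(m)
for i in range(1,n):
    if s[i,4]>150:
        cs,_=cv2.findContours((l==i).astype(np.uint8),0,1)
        r=cv2.minAreaRect(cs[0]); print(s[i],ce[i].round(1),cv2.boxPoints(r).round(1).tolist())
E
```

```text
[  6  64  21  55 340] [15.  99.2] [[6.0, 118.0], [8.5, 63.70000076293945], [28.200000762939453, 64.5999984741211], [25.799999237060547, 118.9000015258789]]
[259 117  75  13 295] [296.7 122.9] [[258.6000061035156, 119.9000015258789], [259.20001220703125, 115.80000305175781], [333.5, 125.4000015258789], [332.8999938964844, 129.5]]
[ 245  181   80   29 1404] [285.1 194.5] [[244.5, 198.1999969482422], [247.1999969482422, 179.60000610351562], [325.20001220703125, 190.6999969482422], [322.5, 209.39999389648438]]
```

View pics/z1.png

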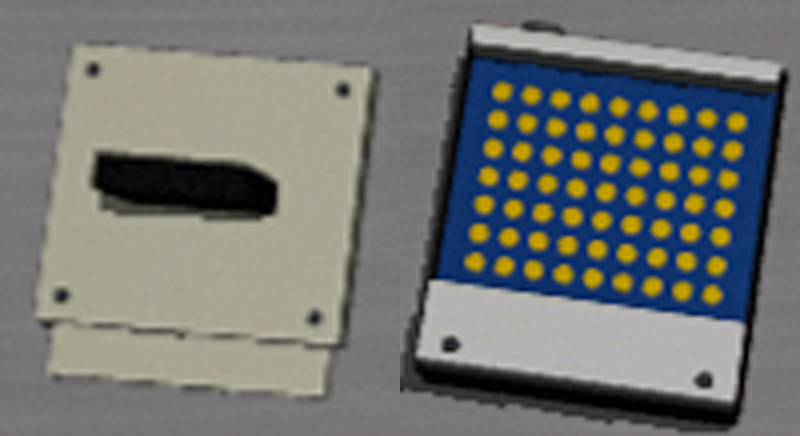

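The crop shows the board's corners, the tongue's end edge and the rail-top and end-stop corners clearly. I'll turn those into poses and check them against the given sizes.

```bash
python3 - <<'E'
from h import *
f=400/78
b=np.array([[73,43],[375,68],[343,345],[37,320]])/f+[118,175]-.4
t=np.array([[50,376],[325,395]])/f+[118,175]-.4
r=np.array([[28,280],[345,322],[338,402],[15,358]])/4+[240,110]-.4
e=np.array([[70,24],[383,65],[381,80],[70,42]])/4+[240,110]-.4
def d(P):return [round(np.linalg.norm(P[i]-P[i-1])*1000,1) for i in range(len(P))]
B=p2w("top",b,.014);T=p2w("top",t,.006);R=p2w("top",r,.064);E=p2w("top",e,.058)
for n,P in zip("BTRE",(B,T,R,E)):print(n,P[:,:2].round(4).tolist(),d(P))
def fit(M,W):
    M=np.array(M,float);W=W[:,:2];mc=M.mean(0);wc=W.mean(0);A=(M-mc).T@(W-wc)
    th=np.arctan2(A[0,1]-A[1,0],A[0,0]+A[1,1]);Rm=np.array([[np.cos(th),-np.sin(th)],[np.sin(th),np.cos(th)]])
    o=wc-Rm@mc; print("origin",o.round(4),"yaw deg",np.degrees(th).round(2),"res mm",((M@Rm.T+o-W)*1000).round(1).tolist())
# x away from tongue(+x ahead), y left; corner order: TL,TR,BR,BL in image: image left=+y, up=+x
fit([[.055,.06],[.055,-.06],[-.055,-.06],[-.055,.06],[-.075,.055],[-.075,-.055]],np.r_[B,T])
fit([[0,.075],[0,-.075],[-.038,-.075],[-.038,.075],[.13,.075],[.13,-.075],[.12,-.075],[.12,.075]],np.r_[R,E])
c=viewer.get_calibration("wrist");from station import readout
s=readout.sense();from scipy.spatial.transform import Rotation as Ro
q=s['orientation'];Rt=Ro.from_quat(np.r_[q[1:],q[0]]).as_matrix();print(Rt.round(3))
print("cam in tool",Rt.T@(-np.array(c['R']).T@c['t']-s['position']), (np.array(c['R'])@Rt).round(3))
E
```

```text
B [[0.523, 0.323], [0.511, 0.2026], [0.4024, 0.2123], [0.4133, 0.3323]] [np.float64(110.0), np.float64(121.1), np.float64(109.1), np.float64(120.4)]
T [[0.3923, 0.3292], [0.3839, 0.2209]] [np.float64(108.7), np.float64(108.7)]
R [[0.5141, 0.0843], [0.4916, -0.0643], [0.4538, -0.0602], [0.4768, 0.0902]] [np.float64(37.8), np.float64(150.2), np.float64(38.0), np.float64(152.1)]
E [[0.6426, 0.0651], [0.6185, -0.0856], [0.611, -0.0845], [0.6335, 0.0651]] [np.float64(9.1), np.float64(152.6), np.float64(7.6), np.float64(151.2)]
origin [0.4625 0.2678] yaw deg -5.21 res mm [[-0.2, -0.5], [0.8, 0.5], [-0.1, 0.7], [-0.1, 0.3], [0.6, 0.1], [-1.0, -1.1]]
origin [0.5029 0.0094] yaw deg -8.82 res mm [[0.2, -0.8], [-0.2, -0.5], [-0.0, 1.3], [0.1, -0.9], [0.2, -1.5], [1.3, 0.9], [-1.1, 1.3], [-0.5, 0.0]]
[[ 0.95   0.312 -0.   ]
 [ 0.312 -0.95   0.002]
 [ 0.    -0.002 -1.   ]]
cam in tool [ 8.41751933e-02  2.48426207e-05 -1.40803404e-01] [[ 0.     1.    -0.001]
 [-0.945 -0.    -0.327]
 [-0.327  0.001  0.945]]
```

Sizes check out (board 110x120, rail 38x150, residuals about 1 mm). The grip point is at (0.4625, 0.2678) with yaw -5.2°. The groove is at (0.503, 0.009) with yaw -8.8°. Next I'll work out the approach steps.

```bash
cat >> h.py <<'E'
from scipy.spatial.transform import Rotation as Ro
from station import readout
def cur():
    s=readout.sense();q=s['orientation'];return s['position'],Ro.from_quat(np.r_[q[1:],q[0]]),s
def tool(yaw,tilt=0):
    # fingers close along object x (yaw deg); tilt deg lowers the -x side (rotation -tilt about object y)
    O=Ro.from_euler('z',yaw,degrees=True)*Ro.from_euler('y',-tilt,degrees=True)
    return O*Ro.from_matrix(np.array([[0,1,0],[1,0,0],[0,0,-1]]).T)
def steps(targets,start=None):
    p,R=start or cur()[:2]
    for tp,tR in targets:
        sl=R.inv().apply(np.array(tp)-p)/.12; an=(R.inv()*tR).as_rotvec(degrees=True)/45
        print("slide",sl.round(3).tolist(),"ang",an.round(3).tolist(),"rows>=",round(max(np.linalg.norm(sl)*120/41.7,np.linalg.norm(an)*45/7.16),1))
        p,R=np.array(tp),tR
E
python3 - <<'E'
from h import *
p,R,_=cur()
def y(a): return Ro.from_euler('z',a,degrees=True)*R
T=[((.25,-.44,.23),y(33.3)),((.36,-.34,.23),tool(-5.2)),((.44,-.23,.23),tool(-5.2)),((.46,-.12,.23),tool(-5.2)),((.46,0,.23),tool(-5.2)),((.46,.12,.23),tool(-5.2)),((.4625,.2378,.18),tool(-5.2))]
steps(T)
E
```

```text
slide [0.833, -0.653, 0.005] ang [0.0, -0.001, -0.74] rows>= 4.7
slide [1.223, 0.199, -0.0] ang [-0.002, -0.001, -0.74] rows>= 4.7
slide [0.973, 0.581, 0.0] ang [0.0, 0.0, 0.0] rows>= 3.3
slide [0.928, 0.083, 0.0] ang [0.0, 0.0, 0.0] rows>= 2.7
slide [0.996, -0.091, 0.0] ang [0.0, 0.0, 0.0] rows>= 2.9
slide [0.996, -0.091, 0.0] ang [0.0, 0.0, 0.0] rows>= 2.9
slide [0.98, -0.068, 0.417] ang [0.0, 0.0, 0.0] rows>= 3.1
```

```bash

python3 -m pendant '{"slide":[[0.15,-0.12,0],[0.35,-0.27,0],[0.55,-0.43,0],[0.75,-0.58,0],[0.833,-0.653,0],[0.833,-0.653,0]],"angular":[[0,0,-0.14],[0,0,-0.29],[0,0,-0.44],[0,0,-0.59],[0,0,-0.74],[0,0,-0.74]]}' 1 >/dev/null
python3 -m pendant '{"slide":[[0.2,0.03,0],[0.4,0.07,0],[0.6,0.1,0],[0.8,0.14,0],[1,0.17,0],[1,0.17,0]],"angular":[[0,0,-0.14],[0,0,-0.29],[0,0,-0.44],[0,0,-0.59],[0,0,-0.74],[0,0,-0.74]]}' >/dev/null
python3 -m pendant '{"slide":[[0.25,0.15,0],[0.5,0.3,0],[0.75,0.45,0],[0.973,0.581,0]],"angular":[[0,0,0],[0,0,0],[0,0,0],[0,0,0]]}'
python3 - <<'E'
from h import *
p,R,s=cur();print(s['time_s'],p)
T=[((.46,-.12,.23),tool(-5.2)),((.46,0,.23),tool(-5.2)),((.46,.12,.23),tool(-5.2)),((.4625,.2378,.18),tool(-5.2))]
steps(T)
E
```

```text
time_s: 1.43
position: [0.4213, -0.2491, 0.2311]
orientation: [0.0, 0.74, 0.673, -0.0]
contact_force: [-0.2, -0.0, -0.2]
width: 1.002
gripper_force: 0.0
1.4333 [ 0.42129314 -0.24907231  0.23108351]
slide [1.101, 0.219, 0.009] ang [-0.0, 0.0, -0.006] rows>= 3.2
slide [0.996, -0.091, 0.0] ang [0.0, 0.0, 0.0] rows>= 2.9
slide [0.996, -0.091, 0.0] ang [0.0, 0.0, 0.0] rows>= 2.9
slide [0.98, -0.068, 0.417] ang [0.0, 0.0, 0.0] rows>= 3.1
```

```bash

python3 -m pendant '{"slide":[[0.3,0.07,0],[0.6,0.13,0],[0.9,0.2,0],[1,0.22,0]],"angular":[[0,0,0],[0,0,0],[0,0,0],[0,0,0]]}' >/dev/null
python3 -m pendant '{"slide":[[0.3,-0.03,0],[0.6,-0.06,0],[0.9,-0.08,0],[1,-0.091,0]],"angular":[[0,0,0],[0,0,0],[0,0,0],[0,0,0]]}' >/dev/null
python3 -m pendant '{"slide":[[0.3,-0.03,0],[0.6,-0.06,0],[0.9,-0.08,0],[1,-0.091,0]],"angular":[[0,0,0],[0,0,0],[0,0,0],[0,0,0]]}' >/dev/null
python3 -m pendant '{"slide":[[0.3,-0.02,0.12],[0.6,-0.04,0.25],[0.9,-0.06,0.37],[1,-0.068,0.417],[1,-0.068,0.417],[1,-0.068,0.417]],"angular":[[0,0,0],[0,0,0],[0,0,0],[0,0,0],[0,0,0],[0,0,0]]}'
python3 - <<'E'
from h import *
p,R,s=cur();print(s['time_s'],p)
c=viewer.get_calibration("wrist");a=viewer.get_image("wrist")
# overlay predicted corners of board + bar
O=Ro.from_euler('z',-5.21,degrees=True)
M=np.array([[.055,.06,-.025],[.055,-.06,-.025],[-.055,-.06,-.025],[-.055,.06,-.025],[.007,.03,.015],[.007,-.03,.015],[-.007,-.03,.015],[-.007,.03,.015]])
u=w2p("wrist",O.apply(M)+[.4625,.2678,.039],c);print(u.round(0).tolist())
for x in u: cv2.drawMarker(a,tuple(int(round(i)) for i in x),(0,0,255),cv2.MARKER_CROSS,10,1)
cv2.imwrite("pics/w1.png",a)
steps([((.4625,.2678,.12),tool(-5.2)),((.4625,.2678,.020),tool(-5.2))])
E
```

```text
time_s: 2.93
position: [0.4607, 0.2283, 0.1807]
orientation: [0.0, 0.739, 0.674, -0.001]
contact_force: [-0.2, -0.1, 0.1]
width: 1.0
gripper_force: 0.0
2.9333 [0.46070911 0.22829425 0.18067252]
[[336.0, 84.0], [328.0, 210.0], [221.0, 210.0], [213.0, 84.0], [283.0, 121.0], [282.0, 193.0], [266.0, 193.0], [266.0, 121.0]]
slide [0.333, -0.019, 0.51] ang [-0.0, 0.002, -0.002] rows>= 1.8
slide [0.0, 0.0, 0.833] ang [0.0, 0.0, 0.0] rows>= 2.4
```

View pics/w1.png

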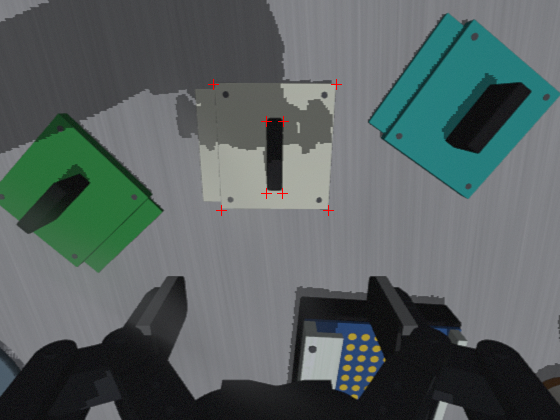

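The wrist view shows the overlay matching the white board's corners, with the bar at px (275,154) within about 2 px. Fingers and surroundings are clear, so I descend and grip.

```bash

python3 -m pendant '{"slide":[[0.15,-0.01,0.2],[0.3,-0.02,0.45],[0.34,-0.02,0.51],[0.34,-0.02,0.51]],"angular":[[0,0,0],[0,0,0],[0,0,0],[0,0,0]]}' >/dev/null
python3 -m pendant '{"slide":[[0,0,0.2],[0,0,0.4],[0,0,0.6],[0,0,0.75],[0,0,0.83],[0,0,0.83],[0,0,0.83]],"angular":[[0,0,0],[0,0,0],[0,0,0],[0,0,0],[0,0,0],[0,0,0],[0,0,0]]}'
python3 -m pendant '{"slide":[[0,0,0],[0,0,0],[0,0,0],[0,0,0],[0,0,0],[0,0,0],[0,0,0],[0,0,0]],"angular":[[0,0,0],[0,0,0],[0,0,0],[0,0,0],[0,0,0],[0,0,0],[0,0,0],[0,0,0]]}' 0
python3 -m pendant '{"slide":[[0,0,0],[0,0,0],[0,0,0],[0,0,0],[0,0,0],[0,0,0]],"angular":[[0,0,0],[0,0,0],[0,0,0],[0,0,0],[0,0,0],[0,0,0]]}'
```

```text
time_s: 3.9
position: [0.4629, 0.2692, 0.0216]
orientation: [0.0, 0.739, 0.674, 0.0]
contact_force: [-0.2, -0.5, 0.2]
width: 0.998
gripper_force: 0.0
time_s: 4.57
position: [0.4623, 0.27, 0.0208]
orientation: [0.0, 0.738, 0.674, 0.0]
contact_force: [0.2, -0.6, 4.8]
width: 0.158
gripper_force: 59.5
time_s: 5.07
position: [0.4623, 0.27, 0.0208]
orientation: [0.0, 0.738, 0.674, 0.0]
contact_force: [0.0, -0.9, 5.3]
width: 0.157
gripper_force: 59.7
```

Gripped: width 0.157 is about 13 mm and the force is 60 N. Now I lift and check how the board sits in the fingers.

```bash

python3 -m pendant '{"slide":[[0,0,-0.04],[0,0,-0.12],[0,0,-0.25],[0,0,-0.4],[0,0,-0.6],[0,0,-0.8],[0,0,-0.95],[0,0,-1]],"angular":[[0,0,0],[0,0,0],[0,0,0],[0,0,0],[0,0,0],[0,0,0],[0,0,0],[0,0,0]]}'
python3 -m pendant '{"slide":[[0,0,-0.04],[0,0,-0.08],[0,0,-0.1],[0,0,-0.1]],"angular":[[0,0,0],[0,0,0],[0,0,0],[0,0,0]]}'
python3 - <<'E'
from h import *
p,R,s=cur();c=viewer.get_calibration("wrist");a=viewer.get_image("wrist")
# predicted board in tool frame: grip point 18.2 mm behind TCP
O=R*tool(0).inv()
g=p+R.apply([0,0,-.0182])
M=np.array([[.055,.06,-.025],[.055,-.06,-.025],[-.055,-.06,-.025],[-.055,.06,-.025],[-.075,.055,-.033],[-.075,-.055,-.033],[.007,.03,.015],[-.007,.03,.015]])
u=w2p("wrist",O.apply(M)+g,c);print(u.round(0).tolist())
for x in u: cv2.drawMarker(a,tuple(int(round(i)) for i in x),(0,0,255),cv2.MARKER_CROSS,10,1)
cv2.imwrite("pics/w2.png",a)
E
```

```text
time_s: 5.73
position: [0.4634, 0.2705, 0.1437]
orientation: [0.001, 0.738, 0.674, 0.002]
contact_force: [0.9, -0.1, -2.3]
width: 0.159
gripper_force: 58.7
time_s: 6.07
position: [0.4615, 0.2696, 0.1519]
orientation: [-0.0, 0.738, 0.674, -0.001]
contact_force: [-0.5, -0.4, -2.6]
width: 0.156
gripper_force: 58.7
[[395.0, 158.0], [370.0, 362.0], [183.0, 362.0], [158.0, 158.0], [124.0, 165.0], [153.0, 345.0], [295.0, 255.0], [258.0, 255.0]]
```

View pics/w2.png

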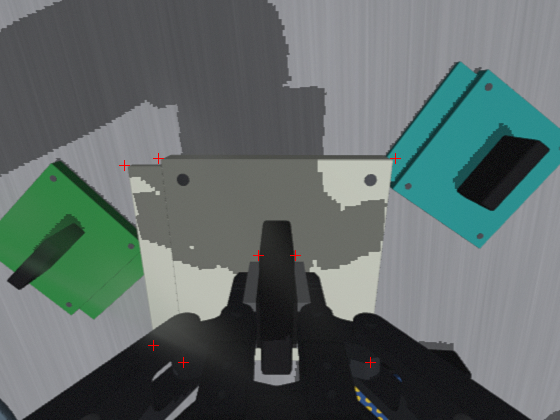

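The board is held level and square. Its far top-face corners are at (164,160) and (392,160), the tongue corner is at (130,165), and the bar's base end is at (262–292,221). I'll fit the offset.

```bash
python3 - <<'E'
from h import *
from scipy.optimize import least_squares
p,R,s=cur();c=viewer.get_calibration("wrist")
O=R*tool(0).inv();g=p+R.apply([0,0,-.0182])
M=np.array([[.055,.06,-.025],[-.055,.06,-.025],[-.075,.055,-.033],[.007,.03,-.025],[-.007,.03,-.025]])
u=np.array([[392,160],[164,160],[130,165],[292,221],[262,221]])
def pred(v): return w2p("wrist",(O*Ro.from_rotvec(np.r_[v[3:],0] if len(v)==5 else [0,0,0])).apply(M+v[:3])+g,c)
for n in(3,5):
    r=least_squares(lambda v:np.r_[(pred(v)-u).ravel()],np.zeros(n));print(r.x.round(4),r.fun.round(1))
E
```

```text
[ 0.0005 -0.0021 -0.0043] [ 0.4  0.5 -1.2  0.5 -0.2  2.6 -0.8 -1.8  1.8 -1.8]
[-0.0006 -0.0001 -0.0005 -0.0612 -0.0246] [ 0.9  0.3 -1.2 -0.5  0.7  2.5 -1.3 -1.   0.9 -1.2]
```

```bash
cat >> h.py <<'E'
G=np.array([.5029,.0094,.040]);GY=-8.82;OFF=np.array([0,-.002,.0155])  # grip point minus TCP, board axes
def place(xt,zt,th,yt=0.,g=None,gy=None,off=None):
    g=G if g is None else g;gy=GY if gy is None else gy;off=OFF if off is None else off
    Z=Ro.from_euler('z',gy,degrees=True);B=Z*Ro.from_euler('y',-th,degrees=True)
    t=g+Z.apply([xt,yt,zt]); return t+B.apply(np.array([.075,0,.039])-off),tool(gy,th)
def edge(off=None):
    "tongue edge now, in groove axes (mm), and board tilt/yaw"
    off=OFF if off is None else off;p,R,s=cur();B=R*tool(0).inv();Z=Ro.from_euler('z',GY,degrees=True)
    t=p+B.apply(off+np.array([-.075,0,-.039]));return (Z.inv().apply(t-G)*1000).round(1),(Z.inv()*B).as_euler('zyx',degrees=True).round(2)
E
python3 - <<'E'
from h import *
print(edge())
h=place(.015,.045,15)
p,R,_=cur();m=p+(h[0]-p)*np.array([.33,.33,.33])[0];m2=p+(h[0]-p)*.67
h0=place(.015,.045,0)
steps([(m,tool(-6.5)),(m2,tool(-8.82)),h])
E
```

```text
(array([-155.6,  244. ,   88.2]), array([ 3.63,  0.07, -0.05]))
slide [-0.711, 0.402, 0.067] ang [-0.002, 0.001, 0.029] rows>= 2.4
slide [-0.723, 0.431, 0.069] ang [0.0, 0.0, 0.052] rows>= 2.4
slide [-0.684, 0.446, 0.067] ang [-0.333, 0.0, 0.0] rows>= 2.4
```

```bash

python3 -m pendant '{"slide":[[-0.06,0.03,0],[-0.18,0.1,0.02],[-0.34,0.19,0.03],[-0.52,0.3,0.05],[-0.71,0.4,0.067]],"angular":[[0,0,0],[0,0,0.01],[0,0,0.02],[0,0,0.03],[0,0,0.03]]}' >/dev/null
python3 -m pendant '{"slide":[[-0.18,0.11,0.02],[-0.36,0.22,0.03],[-0.54,0.32,0.05],[-0.72,0.43,0.07]],"angular":[[0,0,0.01],[0,0,0.02],[0,0,0.03],[0,0,0.05]]}' >/dev/null
python3 -m pendant '{"slide":[[-0.17,0.11,0.02],[-0.34,0.22,0.03],[-0.5,0.32,0.05],[-0.6,0.39,0.06],[-0.66,0.43,0.067],[-0.684,0.446,0.067],[-0.684,0.446,0.067],[-0.684,0.446,0.067]],"angular":[[-0.03,0,0],[-0.09,0,0],[-0.15,0,0],[-0.21,0,0],[-0.27,0,0],[-0.31,0,0],[-0.333,0,0],[-0.333,0,0]]}'
python3 - <<'E'
from h import *
print(edge())
a=viewer.get_image("top");b=viewer.get_image("side")
cv2.imwrite("pics/top2.png",a);cv2.imwrite("pics/side2.png",b)
# predicted tongue corner marks
p,R,s=cur();B=R*tool(0).inv();g=p+B.apply(OFF)
M=np.array([[-.075,.055,-.039],[-.075,-.055,-.039],[-.055,.06,-.025],[-.055,-.06,-.025],[.055,.06,-.025],[.055,.06,-.039],[-.055,.06,-.039]])
X=B.apply(M)+g
ut=w2p("top",X);us=w2p("side",X);print("top",ut.round(1).tolist());print("side",us.round(1).tolist())
def crop(im,u,o,w,h,f):
    k=cv2.resize(im[o[1]:o[1]+h,o[0]:o[0]+w],None,fx=f,fy=f,interpolation=cv2.INTER_CUBIC)
    for x in u: cv2.drawMarker(k,tuple(int(round(i)) for i in (x-np.array(o)+.5)*f),(0,0,255),cv2.MARKER_CROSS,9,1)
    return k
cv2.imwrite("pics/z2.png",np.hstack([crop(a,ut,(230,90),130,150,3),crop(b,us,(180,160),130,150,3)]))
E
```

```text
time_s: 7.53
position: [0.5816, -0.0011, 0.1266]
orientation: [0.098, 0.753, 0.645, 0.084]
contact_force: [-0.3, -0.1, -3.3]
width: 0.151
gripper_force: 58.9
(array([12.9, -0.3, 44.6]), array([ -0.03, -14.84,  -0.04]))
top [[257.4, 170.8], [316.8, 178.8], [255.1, 159.5], [321.2, 168.2], [262.8, 97.7], [263.7, 98.9], [256.1, 159.6]]
side [[252.8, 220.7], [266.9, 192.0], [244.6, 214.4], [260.9, 183.5], [196.7, 196.7], [196.1, 201.5], [243.5, 219.0]]
```

View pics/z2.png

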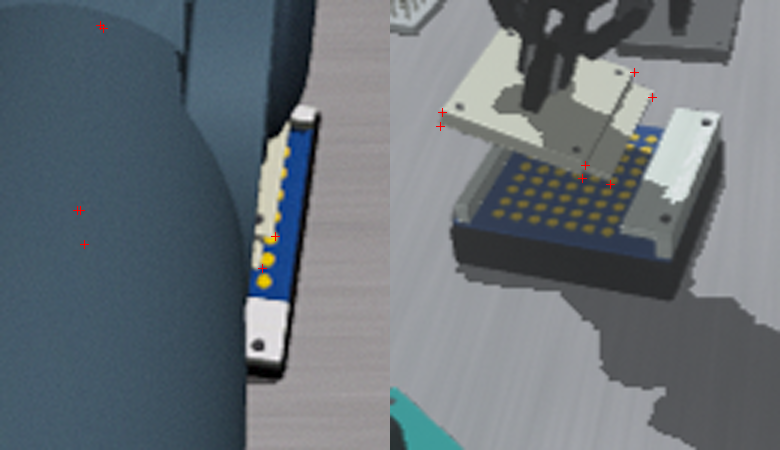

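The side view (right half) shows the tilted board above the bed, tongue towards the rail, with predicted corners matching to about 1 px. The arm hides most of the top view. I'll take one closer crop to check the shaker's position in the side camera.

```bash
python3 - <<'E'
from h import *
b=cv2.imread("pics/side2.png")
p,R,s=cur();B=R*tool(0).inv();g=p+B.apply(OFF);Z=Ro.from_euler('z',GY,degrees=True)
M=np.array([[-.075,.055,-.039],[-.075,.055,-.033],[-.075,-.055,-.033],[-.055,.06,-.025],[-.055,-.06,-.025],[.055,.06,-.025],[.055,.06,-.039],[-.055,.06,-.039]])
S=np.array([[0,.075,.024],[0,-.075,.024],[-.038,.075,.024],[-.038,-.075,.024],[0,.075,.016],[-.026,.075,.0],[-.026,.075,.016],[.12,.075,.018],[.13,.075,.018],[.13,.075,0],[.12,.075,0]])
f=6;o=np.array([190,170])
k=cv2.resize(b[170:270,190:310],None,fx=f,fy=f,interpolation=cv2.INTER_CUBIC)
for P,col in((B.apply(M)+g,(0,0,255)),(Z.apply(S)+G,(0,255,0))):
    for x in w2p("side",P): cv2.drawMarker(k,tuple(int(round(i)) for i in (x-o+.5)*f),col,cv2.MARKER_CROSS,13,1)
cv2.imwrite("pics/z3.png",k)
E
```

```text
(no output)
```

View pics/z3.png

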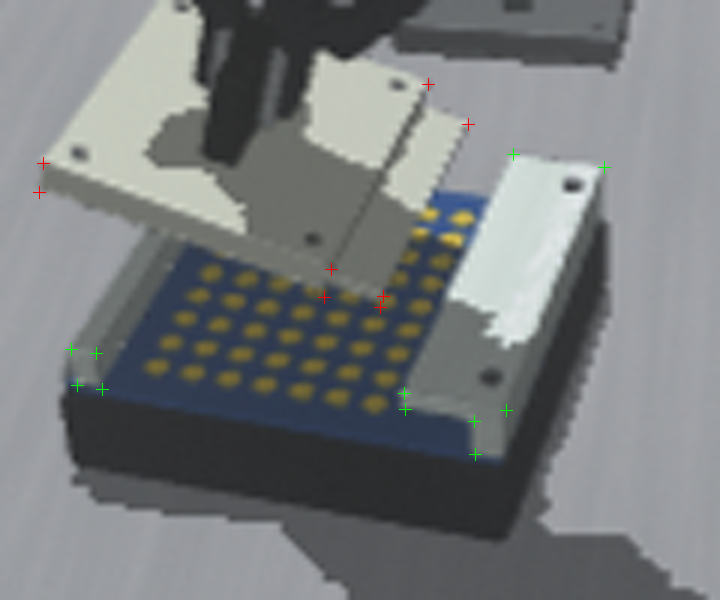

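In the side crop the green shaker marks match its corners to within 1 px. The board sits about 1–2 mm higher than predicted (tongue corner near (386,294) against (382,302)), so I set the z offset to 17 mm. Next I descend in front of the rail.

```bash
sed -i 's/,\.0155\])/,.017])/' h.py; python3 - <<'E'
from h import *
print(edge()); steps([place(.014,.004,15),place(-.013,.003,15)])
E
```

```text
(array([13.7,  0.2, 46.7]), array([ 1.000e-02, -1.486e+01, -2.000e-02]))
slide [-0.002, -0.089, 0.343] ang [-0.003, 0.0, 0.0] rows>= 1.0
slide [0.0, -0.219, -0.05] ang [0.0, 0.0, 0.0] rows>= 0.6
```

```bash

python3 -m pendant '{"slide":[[0,-0.02,0.06],[0,-0.04,0.14],[0,-0.06,0.22],[0,-0.08,0.29],[0,-0.09,0.33],[0,-0.09,0.34],[0,-0.09,0.34]],"angular":[[0,0,0],[0,0,0],[0,0,0],[0,0,0],[0,0,0],[0,0,0],[0,0,0]]}'
python3 - <<'E'
from h import *
print(edge()); steps([place(-.013,.003,15)])
b=viewer.get_image("side");cv2.imwrite("pics/side3.png",b)
cv2.imwrite("pics/z4.png",cv2.resize(b[170:270,190:310],None,fx=6,fy=6,interpolation=cv2.INTER_CUBIC))
E
```

```text
time_s: 8.22
position: [0.5837, -0.0003, 0.0851]
orientation: [0.099, 0.753, 0.645, 0.084]
contact_force: [-0.2, -1.1, -2.5]
width: 0.158
gripper_force: 58.8
(array([14.5,  0.7,  4.5]), array([  0.04, -14.92,  -0.  ]))
slide [-0.006, -0.225, -0.048] ang [-0.002, 0.0, 0.001] rows>= 0.7
```

View pics/z4.png

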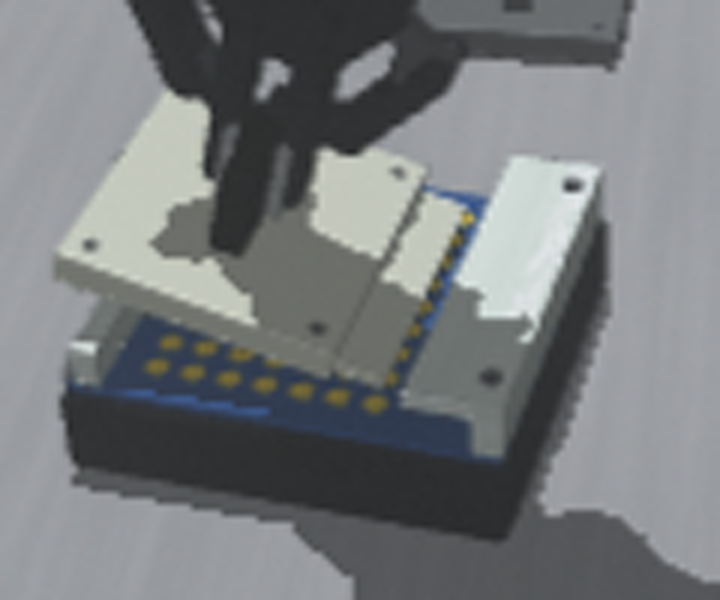

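The board is tilted just above the bed, with its tongue end at about (385,385) facing the rail and centred. Now I slide the tongue under the lip.

```bash

python3 -m pendant '{"slide":[[0,-0.03,-0.01],[0,-0.07,-0.02],[0,-0.11,-0.03],[0,-0.15,-0.035],[-0.003,-0.19,-0.04],[-0.005,-0.215,-0.047],[-0.006,-0.225,-0.048],[-0.006,-0.225,-0.048]],"angular":[[0,0,0],[0,0,0],[0,0,0],[0,0,0],[0,0,0],[0,0,0],[0,0,0],[0,0,0]]}'
python3 - <<'E'
from h import *
print(edge()); steps([place(-.0135,.0022,12),place(-.014,.0015,9),place(-.0145,.001,6),place(-.015,.001,3),place(-.015,.0005,0)])
b=viewer.get_image("side")
cv2.imwrite("pics/z5.png",cv2.resize(b[170:270,190:310],None,fx=6,fy=6,interpolation=cv2.INTER_CUBIC))
E
```

```text
time_s: 8.93
position: [0.5561, 0.0031, 0.0843]
orientation: [0.099, 0.753, 0.645, 0.085]
contact_force: [-0.0, -0.8, -2.3]
width: 0.152
gripper_force: 58.8
(array([-13.2,  -0.1,   3.7]), array([  0.03, -14.98,  -0.  ]))
slide [0.0, 0.003, 0.044] ang [0.066, 0.0, 0.001] rows>= 0.4
slide [-0.0, 0.003, 0.038] ang [0.067, 0.0, 0.0] rows>= 0.4
slide [-0.0, 0.004, 0.036] ang [0.067, 0.0, -0.0] rows>= 0.4
slide [-0.0, 0.005, 0.033] ang [0.067, -0.0, 0.0] rows>= 0.4
slide [-0.0, 0.009, 0.037] ang [0.067, -0.0, 0.0] rows>= 0.4
```

View pics/z5.png

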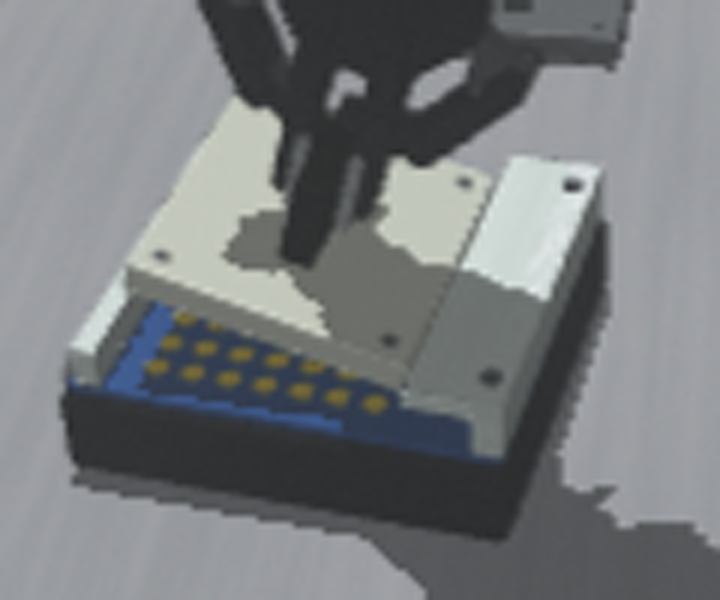

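The tongue is under the lip, there is no contact force, and the board is clear of the end stop. Now I work out the rows to lower it in controlled stages.

```bash
python3 - <<'E'
from h import *
print(edge())
for i,th in enumerate((12,9,6,4)): steps([place(-.0133-.0003*i,.0025-.0004*i,th)])
E
```

```text
(array([-12.8,  -0.1,   3.8]), array([  0.02, -15.  ,   0.  ]))
slide [0.0, 0.002, 0.042] ang [0.067, -0.0, 0.001] rows>= 0.4
slide [0.0, 0.006, 0.078] ang [0.133, -0.0, 0.001] rows>= 0.8
slide [0.0, 0.008, 0.114] ang [0.2, 0.0, 0.001] rows>= 1.3
slide [0.0, 0.007, 0.139] ang [0.244, 0.0, 0.001] rows>= 1.5
```

```bash

python3 -m pendant '{"slide":[[0,0.001,0.02],[0,0.002,0.042],[0,0.004,0.06],[0,0.006,0.078],[0,0.007,0.096],[0,0.008,0.114],[0,0.007,0.139],[0,0.007,0.139]],"angular":[[0.033,0,0],[0.067,0,0],[0.1,0,0],[0.133,0,0],[0.167,0,0],[0.2,0,0],[0.244,0,0],[0.244,0,0]]}'
python3 - <<'E'
from h import *
print(edge())
for xt,zt,th in((-.0143,.001,2.5),(-.0145,.0005,1),(-.015,0,0),(-.015,-.001,0)): steps([place(xt,zt,th)])
E
```

```text
time_s: 9.65
position: [0.5634, 0.0019, 0.0682]
orientation: [0.027, 0.759, 0.65, 0.023]
contact_force: [0.6, -0.8, -2.2]
width: 0.152
gripper_force: 59.0
(array([-12.4,  -0.1,   1. ]), array([ 0.01, -4.02, -0.01]))
slide [0.001, -0.011, 0.016] ang [0.034, 0.0, 0.0] rows>= 0.2
slide [0.001, -0.009, 0.036] ang [0.067, 0.0, 0.0] rows>= 0.4
slide [0.001, -0.011, 0.051] ang [0.089, 0.0, 0.0] rows>= 0.6
slide [0.001, -0.012, 0.06] ang [0.089, 0.0, 0.0] rows>= 0.6
```

```bash

python3 -m pendant '{"slide":[[0,-0.008,0.008],[0,-0.011,0.016],[0,-0.011,0.026],[0,-0.011,0.036],[0,-0.011,0.044],[0,-0.011,0.051],[0,-0.011,0.051],[0,-0.011,0.051]],"angular":[[0.017,0,0],[0.034,0,0],[0.05,0,0],[0.067,0,0],[0.078,0,0],[0.089,0,0],[0.089,0,0],[0.089,0,0]]}'
python3 - <<'E'
from h import *
print(edge()); print(cur()[2]['wrist_torque'])
b=viewer.get_image("side")
cv2.imwrite("pics/z6.png",cv2.resize(b[170:270,190:310],None,fx=6,fy=6,interpolation=cv2.INTER_CUBIC))
E
```

```text
time_s: 10.32
position: [0.5609, 0.0024, 0.0622]
orientation: [0.0, 0.759, 0.651, -0.0]
contact_force: [-0.2, -1.0, -1.6]
width: 0.155
gripper_force: 59.0
(array([-16.6,  -0. ,   0.2]), array([ 0.03,  0.  , -0.  ]))
[ 0.02714169 -0.07506451 -0.00726355]
```

View pics/z6.png

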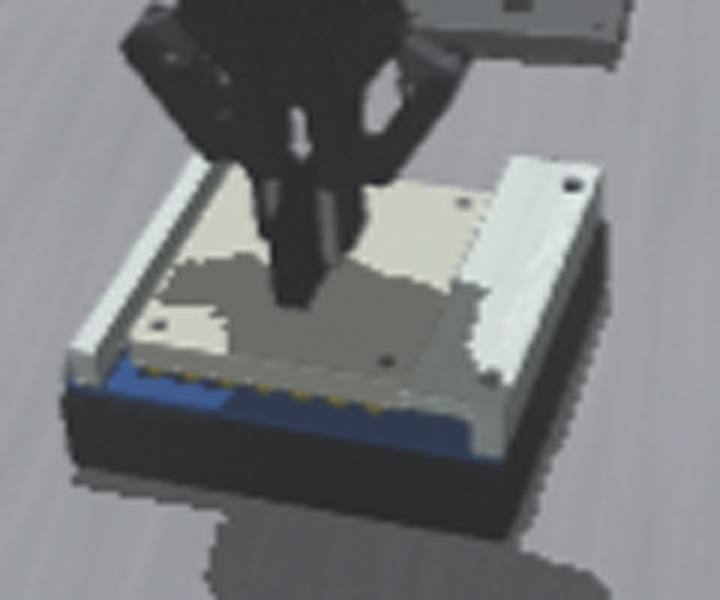

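The board is now flat inside the end stop and still slightly above the bed (force -1.6 N). I lower it in small steps until the force shows contact.

```bash

for i in 1; do python3 -m pendant '{"slide":[[0,0.006,0.004],[0,0.01,0.008],[0,0.01,0.01],[0,0.01,0.01]],"angular":[[0,0,0],[0,0,0],[0,0,0],[0,0,0]]}' | grep -E 'contact|posi'; done
python3 -m pendant '{"slide":[[0,0,0.004],[0,0,0.008],[0,0,0.008],[0,0,0.008]],"angular":[[0,0,0],[0,0,0],[0,0,0],[0,0,0]]}' | grep -E 'contact|posi'
```

```text
position: [0.5619, 0.0023, 0.061]
contact_force: [0.2, -0.4, -2.7]
position: [0.562, 0.0023, 0.0609]
contact_force: [-3.2, -0.2, 4.6]
```

```bash

python3 -m pendant '{"slide":[[0,0,0.003],[0,0,0.006],[0,0,0.006],[0,0,0.006]],"angular":[[0,0,0],[0,0,0],[0,0,0],[0,0,0]]}' | grep -E 'contact|posi'
python3 - <<'E'
from h import *
print(edge());print(cur()[2]['wrist_torque'])
E
```

```text
position: [0.5619, 0.0023, 0.0608]
contact_force: [-5.2, 1.4, 11.1]
(array([-15.5,  -0. ,  -1.2]), array([ 0.03, -0.04, -0.01]))
[ 0.01929243  0.95403707 -0.04642497]
```

Firm contact at 11 N, with the board level to within 0.1°. I open part way and then retreat upwards.

```bash

python3 -m pendant '{"slide":[[0,0,0],[0,0,0],[0,0,0],[0,0,0],[0,0,0],[0,0,0]],"angular":[[0,0,0],[0,0,0],[0,0,0],[0,0,0],[0,0,0],[0,0,0]]}' 0.55
python3 -m pendant '{"slide":[[0,0,-0.05],[0,0,-0.12],[0,0,-0.25],[0,0,-0.45],[0,0,-0.65],[0,0,-0.85],[0,0,-1],[0,0,-1]],"angular":[[0,0,0],[0,0,0],[0,0,0],[0,0,0],[0,0,0],[0,0,0],[0,0,0],[0,0,0]]}'
python3 - <<'E'
from h import *
w=viewer.get_image("wrist");b=viewer.get_image("side");f=5
Z=Ro.from_euler('z',GY,degrees=True)
M=np.array([[.005,.06,.014],[.005,-.06,.014],[.115,.06,.014],[.115,-.06,.014]])
k=cv2.resize(b[170:270,190:310],None,fx=3.3,fy=4.2,interpolation=cv2.INTER_CUBIC)
for x in w2p("side",Z.apply(M)+G): cv2.drawMarker(k,(int((x[0]-189.5)*3.3),int((x[1]-169.5)*4.2)),(0,0,255),cv2.MARKER_CROSS,9,1)
cv2.imwrite("pics/z7.png",np.hstack([k,cv2.resize(w,(400,420))]))
E
```

```text
time_s: 11.87
position: [0.5619, 0.0023, 0.0592]
orientation: [-0.0, 0.759, 0.651, -0.0]
contact_force: [-0.9, -0.5, 0.3]
width: 0.55
gripper_force: 0.0
time_s: 12.53
position: [0.565, 0.002, 0.1848]
orientation: [0.003, 0.759, 0.651, 0.003]
contact_force: [0.6, 1.3, 0.5]
width: 0.547
gripper_force: 0.0
```

View pics/z7.png

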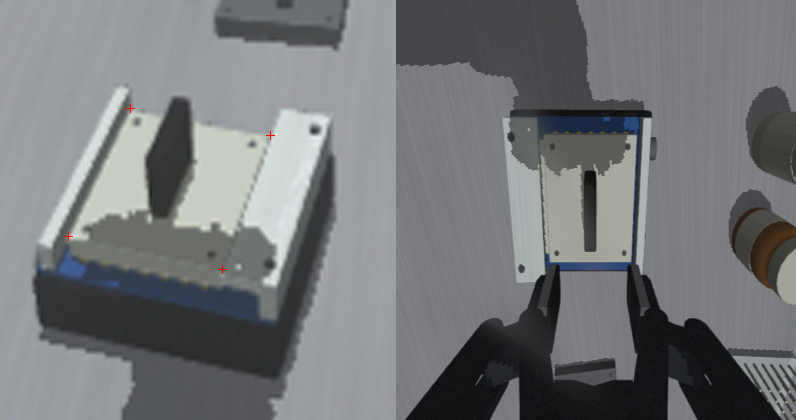

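The board lies flat between rail and end stop, and the gripper is clear. I'll check the centring numerically from the wrist picture: board edges at rows 133 and 263, columns about (540–636)×1.4.

```bash
python3 - <<'E'
from h import *
w=viewer.get_image("wrist")
Z=Ro.from_euler('z',GY,degrees=True)
u=np.array([[(545-396)*1.4,133],[(636-396)*1.4,133],[(634-396)*1.4,263],[(548-396)*1.4,263]])
print((Z.inv().apply(p2w("wrist",u,.054)-G)*1000).round(1).tolist())
v=np.array([[(504-396)*1.4,118],[(539-396)*1.4,118],[(517-396)*1.4,283]])
print((Z.inv().apply(p2w("wrist",v,.064)-G)*1000).round(1).tolist(), "expect (-38,75),(0,75),(-38,-75)")
print(cur()[2]['contact_force'],cur()[2]['time_s'])
E
```

```text
[[4.2, 62.5, 14.0], [108.2, 62.6, 14.0], [113.0, -56.3, 14.0], [-0.1, -56.3, 14.0]]
[[-37.3, 74.7, 24.0], [0.6, 74.7, 24.0], [-39.3, -71.7, 24.0]] expect (-38,75),(0,75),(-38,-75)
[ 0.41202958  0.13945952 -0.20419989] 12.6833
```

Board is centred to within about 2 mm, lies inside the end stop, and nothing touches it. I'm handing it in.

```bash
python3 -c "
from station import workorder;print(workorder.job_done())"
```

```text
the job is handed in; nothing more can be done
None
```

The white board is fitted: tongue under the rail lip and centred to about 2 mm, lying flat on the bed inside the end stop, released only after it seated, and handed in at 12.7 s with the robot clear and no look-alike boards touched.

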